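# Gauge a castor axle, then hold it out on the slant

### The arm

A 6-joint arm with a two-finger parallel gripper is mounted at the origin on the work surface. World frame = base frame: x ahead of the robot, y to its left, z up, the work surface at z = 0. Lengths are in m, angles in degrees, forces in N, time in s.
With the tool pointing down it reaches from about 0.4 to 0.825 m from the base axis. Payload 7 kg.
Tool frame: the origin (TCP) lies at the very end of the fingers, on their centre line; the grasp point (between the pads) lies 19 mm behind it; x points along the fingers, z is the direction in which the jaws open and shut, and the axes are right-handed (so a half turn about x gives the same grasp; the last joint's range is limited). The gripper opens to 88 mm and grips with 3 to 60 N. Pads are 19 mm wide; open, the fingers measure 130 mm over their backs; the gripper's body (78 mm by 193 mm) begins 47 mm behind the grasp point.
Start: joints at [92.939, 20.546, 0.682, 0, -70.136, -16.507], TCP at [0.158, 0.656, 0.227] pointing down, gripper open.
Joint ranges: [-176.03, 176.03], [-82.01, 121.73], [-58.28, 71.71], [-173.87, 95.51], [-174.79, -0.11], [-173.66, 173.66]. Speed limits (degrees/s): [136.94, 136.94, 172.46, 180, 180, 180].

### API

Orientations are given as [roll, pitch, yaw] about the fixed x, y, z axes, in that order (R = Rz(yaw) Ry(pitch) Rx(roll)).
In Python, from plant import * gives the robot as it stands.
- The arm moves only by the tool arm_command, never from a script. Its argument "commands" is one flat list of numbers, 5 for each row, row after row: the shift along the tool's x, y, z in mm, then the turn about the tool's x in degrees, then the opening in per cent of the stroke, from 0 (shut) to 100 (fully open). A call has 1 to 5 rows; each row shifts and turns the pose as measured when the row begins, along the tool's axes as they then stand; what a row does not reach is not made up. A row lasts 1/8 s, in which the tool goes at most 62.5 mm and 10.7 degrees, less where a joint would pass 70% of its speed; a pose out of reach is approached as far as the arm can. A call is refused whole if a number of a shift passes 62.5 or a number of a turn 10.7, either way. A call with a gripper value outside its range is refused whole. The fingers move at their own pace and stop on an object; the grip force is fixed at half the most. Time passes only in rows, so rows that do not move let the fingers close. It gives the time, the measured TCP pose, the force and the opening at its end, in the units of the state.
- get_obs(): the state, without advancing time (a new reading comes with each control period).
- snapshot(name): name is "side" or "top"; returns a dict with "frame" (420x560x3 uint8, blue, green, red), "fov_y" (degrees; the focal length in pixels is half the picture's height over the tangent of half this angle, whatever the lens; pixels are square), "cx", "cy" (the principal point, pixels), "world_to_cam" (4x4, takes a point from world to camera coordinates). Camera axes: x right, y up, looking along -z (the intrinsics and any distortion apply to the point x, -y, -z); pixel columns grow to the right and rows downward; lengths in m; the calibration is good to about 2 mm. A picture is of the moment at which its call begins. There is no depth.
- close_job(): hands the job in, once; it reports no verdict.
The state is a dict: "clock": time; "joint_pos": joint angles; "qvel": joint speeds; "tau": joint torques, N m; "tool_pos": TCP position; "orientation": TCP orientation; "force": force on the tool from outside, world axes, zero at the start; "moment": the same for the moment, N m; "opening": finger opening in m.
Only numpy, scipy, OpenCV 4.12 (cv2) and the standard library are available. Lean on these libraries where they do the work, as an engineer would, in place of code of your own. Each camera call takes 0.05 s, during which the arm holds its last target. There are 200 camera calls.

### The job

Slide the bench gauge's moving jaw (by its yellow lug) shut until it presses on the turned axle standing in the gauge's socket, and leave the jaw at that reading. Then draw the axle up out of the socket, lean it over to about 45 degrees with its thin end lower, and hold it still with all of it at least 10 cm above the bench: finish while holding it. Leave the other things on the bench where they lie.

Things in the scene. Friction and masses are not known exactly. Their poses are not given: they have to be found in the camera images.
- gauge: Bench gauge fixed to the bench; place and yaw (up to 30 degrees) vary. Origin on the bench under the middle of its grey base plate, 110 (x) x 300 (y) x 12 mm. A steel beam runs along its y at x +34 mm, top 70 mm above the bench. A fixed jaw stands on the -y side of the axle; the moving jaw comes from the +y side. Both jaws' tops are 78 mm above the bench.
- jaw_travel (a joint): Travel of the moving jaw, m. 0 = fully open, growing as it slides towards the axle (the gauge's -y). It starts at 0 to 0.035, touches the seated axle at about 0.065 (1 mm or so either way), and its stop is at 0.074. It slides against about 1.5 N of friction and stays where it is left.
- jaw_lug (a point): Centre of the yellow thumb lug that moves with the jaw: upright plate 26 mm (gauge x) by 12 mm (gauge y), 74 to 116 mm above the bench, on a dark block 30 x 24 mm with its top at 76 mm. It is 110 mm behind (+y of) the moving jaw's face, about 118 mm from the axle's axis at contact. Push its +y face towards the axle, or pinch its 12 mm. Axes as the gauge's.
- jaw: The whole moving jaw: grey slide with a dark display, yellow lug behind it, and a steel blade 50 mm (gauge x) by 14 mm (gauge y) by 24 mm high whose -y face presses on the axle. Its origin is the gauge's origin shifted by the jaw's travel along the gauge's -y, not a point on the jaw.
- socket (a point): Centre of the socket hole's mouth, 50 mm above the bench, at the gauge's x 0, y -90 mm: a vertical hole 17.6 mm wide and 35 mm deep in a black block 46 x 46 mm. Axes as the gauge's.
- axle_mid (a point): Half-way along the loose turned steel castor axle, on its axis: 165 mm long, 0.34 to 0.53 kg, standing upright in the socket. Thin lower part 16 mm diameter, 85 mm long; thick upper part 24 mm diameter, 80 mm long, brass band at its top. Its shoulder is 100 mm and its top 180 mm above the bench; grasp the thick part. Centre of mass 16 mm above this point. z runs up the axle, thin to thick end.
- axle_foot (a point): Centre of the axle's lower (thin) end face, 82.5 mm below axle_mid along the axle; 15 mm above the bench while seated. z runs up the axle.
- wheel_a_mid (a point): Bystander: red castor wheel lying flat, 82 mm diameter, 30 mm high; centre half-way up.
- wheel_b_mid (a point): Bystander: the same kind of red wheel lying flat near the gauge's -y end; centre half-way up.
- load_cell_mid (a point): Bystander: aluminium load-cell bar 130 x 30 x 22 mm lying near the gauge, on the robot's side; centre. Long along its x.
- wrench_grip (a point): Bystander: steel wrench lying flat, long along its x; point on its handle.
- screwdriver_grip (a point): Bystander: green screwdriver lying, long along its x; point on its handle.
- brush_grip (a point): Bystander: brush lying, long along its x; point on its handle.
- cup: Bystander: red cup, 76 mm rim diameter, 100 mm high; centre of its underside.
- axle: The same axle as a whole; origin at the centre of its foot, z up the axle.
There are look-alikes about, which are no part of the job. Of the things like the axle, leave any that is pink or red; of the rest the larger one is meant.

How it is judged:
By the outcome, as a careful person would: the job done as asked, in the order asked, and still so for the second after the job is handed in, while the arm keeps its last pose, push and grip.
It also fails if it takes over 54 s, if anything falls off the work surface, if the arm or the gripper's body presses on something with over 40 N, if the wrist force passes 120 N, or if a joint passes its speed limit or range.

## Working session

There is one attempt and no reset: what is moved stays moved. The work goes in short steps, Python scripts to look and compute and a tool call to move; the robot and the scene stay as the last step left them, time stands still between calls to the robot, and variables do not carry over. Pictures are saved under pics/ and viewed, about 8 in all and at most 12, crops included, and the job is handed in when it is done.

Besides the shell and the picture viewer there is one more tool, called after "Emit:" by a JSON object that holds its "api" and its "payload", one argument or row to a line. arm_command: Moves the arm, as the interface text tells. Its arguments: {"type":"object","properties":{"commands":{"type":"array"}},"required":["commands"]}

```bash
mkdir -p pics; cat > h.py <<'E'
from plant import *
import numpy as np, cv2
from scipy.spatial.transform import Rotation as Rn
def load(n):
    s=snapshot(n); return s
def proj(s,p):
    p=np.atleast_2d(p); c=np.c_[p,np.ones(len(p))]@np.array(s["world_to_cam"]).T
    f=210/np.tan(np.radians(s["fov_y"])/2)
    return np.c_[s["cx"]+f*c[:,0]/-c[:,2], s["cy"]-f*c[:,1]/-c[:,2]]
def ray(s,uv):
    M=np.array(s["world_to_cam"]);f=210/np.tan(np.radians(s["fov_y"])/2)
    d=np.array([(uv[0]-s["cx"])/f,-(uv[1]-s["cy"])/f,-1.])
    return -M[:3,:3].T@M[:3,3], M[:3,:3].T@d
def atz(s,uv,z):
    o,d=ray(s,uv); return o+d*(z-o[2])/d[2]
def R(): return Rn.from_euler('xyz',get_obs()["orientation"],degrees=True).as_matrix()
E
python3 - <<'E'
from h import *
import pickle
for n in("top","side"):
    s=load(n); pickle.dump(s,open(n+"0.pkl","wb")); cv2.imwrite(f"pics/{n}0.png",s["frame"])
    print(n,{k:v for k,v in s.items() if k!="frame"})
o=get_obs();print(o);print(R())
E
```

```text
top {'fov_y': 56.603453978661854, 'cx': 275.40118668685915, 'cy': 214.19309631313115, 'world_to_cam': array([[-0.02599287, -0.99946278, -0.01996296,  0.04439154],
       [ 0.99869637, -0.02684017,  0.0434184 , -0.5261914 ],
       [-0.04393089, -0.01880837,  0.99885751, -1.27043039],
       [ 0.        ,  0.        ,  0.        ,  1.        ]])}
side {'fov_y': 48.82550600465069, 'cx': 280.9359740408343, 'cy': 210.63779516660625, 'world_to_cam': array([[ 0.77263003, -0.63483723, -0.00495264, -0.40062271],
       [ 0.33014473,  0.39511554,  0.85725618, -0.23970717],
       [-0.54226127, -0.66397696,  0.5148663 , -1.10821388],
       [ 0.        ,  0.        ,  0.        ,  1.        ]])}
{'clock': 0.1, 'joint_pos': array([ 9.29409277e+01,  2.05861182e+01,  6.37620333e-01, -1.69775232e-02,
       -7.01359568e+01, -1.65056052e+01]), 'qvel': array([ 0.00511804,  0.02479549,  0.1639908 ,  0.12339138, -0.03578571,
        0.04709055]), 'tau': array([-2.18718931e-03, -5.84167564e+01,  2.93749917e+01,  7.01550141e+00,
        1.01355326e-02, -5.56692817e-05]), 'tool_pos': array([0.15826037, 0.65572209, 0.2257218 ]), 'orientation': array([  5.80503998,  89.91405004, -97.76541805]), 'force': array([-0.05919794, -0.49500749,  0.90475135]), 'moment': array([-0.04143261, -0.00229275,  0.04018859]), 'opening': 0.08764355815321168}
[[-2.02691113e-04  9.72082127e-01 -2.34640783e-01]
 [-1.48635266e-03 -2.34640822e-01 -9.72081003e-01]
 [-9.99998875e-01  1.51726771e-04  1.49241646e-03]]
```

View pics/top0.png

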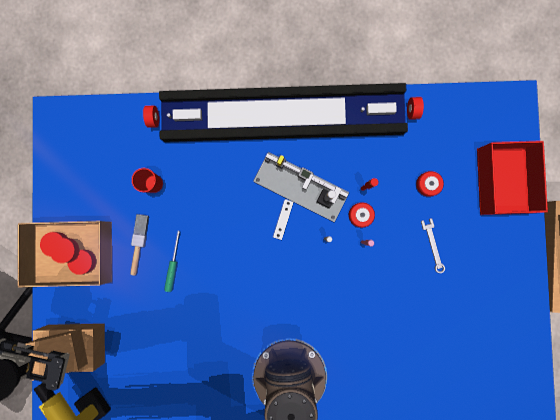

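View pics/side0.png

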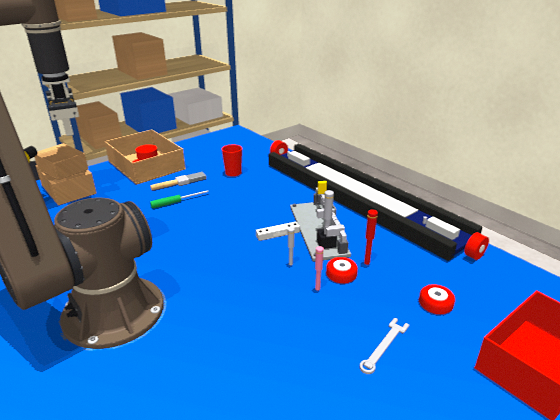

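Candidates for the axle: steel rod in the socket (top ≈332,195; side ≈327,215), short grey pin (top 328,239; side 291,245), pink pin (top 370,243; side 319,270), red pin (top 372,182; side 371,238). By description, it is the large steel one in the socket. I'll check this in one close crop.

```bash
python3 - <<'E'
import pickle,cv2,numpy as np
t=pickle.load(open("top0.pkl","rb"))["frame"][145:245,250:355]; s=pickle.load(open("side0.pkl","rb"))["frame"][170:270,280:360]
a=cv2.resize(t,None,fx=4.3,fy=4.3,interpolation=cv2.INTER_CUBIC);b=cv2.resize(s,None,fx=4.3,fy=4.3,interpolation=cv2.INTER_CUBIC)
cv2.imwrite("pics/crop0.png",np.hstack([a,b])[:, :800]);print(a.shape,b.shape)
E
```

```text
(430, 452, 3) (430, 344, 3)
```

View pics/crop0.png

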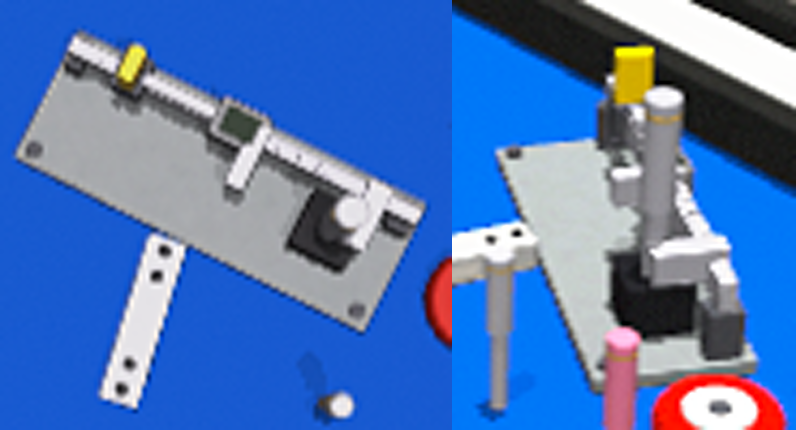

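```bash
python3 - <<'E'
from h import *
import pickle
t=pickle.load(open("top0.pkl","rb"));s=pickle.load(open("side0.pkl","rb"))
P=lambda x,y:(250+x/4.3-.4,145+y/4.3-.4); S=lambda x,y:(280+(x-452)/4.3-.4,170+y/4.3-.4)
L=atz(t,P(17,155),.012);B=atz(t,P(365,331),.012);g=(L-B);print(L,B,np.linalg.norm(g))
yaw=np.degrees(np.arctan2(-g[0],g[1]));print("yaw",yaw)
ax=atz(t,P(351,213),.18);print("axle top view",ax,"side",atz(s,S(664,97),.18))
lug=atz(t,P(133,58),.116);print("lug top",lug,"side",atz(s,S(634,48),.116))
u=g/np.linalg.norm(g);v=np.array([u[1],-u[0],0])
m=(L+B)/2+v*.055;m[2]=0;print("origin",m)
sock=m-u*.09;print("sock",sock)
for q in(ax,lug):print("gauge xy",(q-m)@v,(q-m)@u)
print("u",u,"v",v)
# beam ends check
for q in((78,40),(418,210)):
  w=atz(t,P(*q),.07);print((w-m)@v,(w-m)@u)
E
```

```text
[0.64001385 0.09975059 0.012     ] [ 0.49777846 -0.16237829  0.012     ] 0.2982322169257725
yaw -28.484976402186927
axle top view [ 0.57279901 -0.13353081  0.18      ] side [ 0.57247495 -0.13737943  0.18      ]
lug top [0.69278736 0.00848575 0.116     ] side [0.69202386 0.01059009 0.116     ]
origin [ 0.61723798 -0.05754491  0.        ]
sock [ 0.57431443 -0.13664971  0.        ]
gauge xy -0.002819453926360058 -0.08798140951028674
gauge xy 0.034911651974026264 0.09406877405857214
u [0.47692831 0.8789422  0.        ] v [ 0.8789422  -0.47692831  0.        ]
0.03616035956683071 0.14042062039908196
0.03662410361227044 -0.13779196188065296
```

The crop confirms it: the large steel axle with the brass band stands in the black socket (side crop 664,97). The small grey pin, the pink and the red ones are look-alikes. Plan: push the lug's +y face with closed fingers, tool z aligned with gauge −y. Later I'll tilt the axle about the pad axis by pressing its foot on clear bench.

Emit:
{"api": "arm_command", "payload": {
  "commands": [0, 0, 0, 7.5, 0, 0, 0, 0, 7.5, 0, 0, 56, 19.5, 0, 0, 0, 56, 19.5, 0, 0, 0, 56, 19.5, 0, 0]
}}

```text
clock: 0.72
tool_pos: [0.2767, 0.5211, 0.222]
orientation: [21.0, 89.6, -97.8]
force: [2.1, 1.4, 0.2]
opening: 0.0436
```

Emit:
{"api": "arm_command", "payload": {
  "commands": [0, 56, 19.5, 0, 0, 0, 56, 19.5, 0, 0, 0, 56, 19.5, 0, 0, 0, 56, 19.5, 0, 0, 0, 56, 19.5, 0, 0]
}}

```text
clock: 1.35
tool_pos: [0.4796, 0.2923, 0.2228]
orientation: [17.0, 89.5, -101.7]
force: [0.9, 1.3, -0.1]
opening: 0.0006
```

```bash
cat >> h.py <<'E'
u=np.array([.4769,.8789,0]);v=np.array([.8789,-.4769,0]);m=np.array([.6172,-.0575,0])
def go(gx,gy,z):
    o=get_obs();r=R();p=np.array(o["tool_pos"]);t=m+gx*v+gy*u+[0,0,z]
    print("t",round(o["clock"],2),"pos",p.round(4),"gauge",((p-m)@v).round(4),((p-m)@u).round(4),"F",np.round(o["force"],1),"open",round(o["opening"],4))
    print("shift mm",(r.T@(t-p)*1000).round(1),"z.(-u) angle",np.degrees(np.arcsin(np.cross(r[:,2],-u)[2])).round(2),"x",r[:,0].round(3))
E
python3 -c "
from h import *
go(.034,.138,.2)"
```

```text
t 1.35 pos [0.4796 0.2923 0.2228] gauge -0.2878 0.2418 F [ 0.9  1.3 -0.1] open 0.0006
shift mm [ 24.5 322.1 102.5] z.(-u) angle 0.2 x [-0.002 -0.008 -1.   ]
```

Emit:
{"api": "arm_command", "payload": {
  "commands": [0, 58, 19, 0, 0, 0, 58, 19, 0, 0, 0, 58, 19, 0, 0, 0, 58, 19, 0, 0, 0, 58, 19, 0, 0]
}}

```text
clock: 1.98
tool_pos: [0.692, 0.063, 0.2232]
orientation: [7.4, 89.5, -111.2]
force: [1.8, 1.1, 1.0]
opening: 0.0005
```

```bash
python3 -c "
from h import *
go(.034,.138,.11)"
```

```text
t 1.98 pos [0.692  0.063  0.2232] gauge 0.0082 0.1415 F [1.8 1.1 1. ] open 0.0005
shift mm [113.2  25.6   2.5] z.(-u) angle 0.15 x [-0.003 -0.008 -1.   ]
```

Emit:
{"api": "arm_command", "payload": {
  "commands": [20, 20, 2, 0, 0, 40, 4, 0, 0, 0, 40, 0, 0, 0, 0, 10, 0, 0, 0, 0, 0, 0, 0, 0, 0]
}}

```text
clock: 2.6
tool_pos: [0.7145, 0.0424, 0.1079]
orientation: [-2.9, 89.3, -121.9]
force: [-0.1, 0.3, 0.7]
opening: 0.0004
```

```bash
python3 - <<'E'
from h import *
go(.034,.13,.092)
a=snapshot("top");b=snapshot("side");g=lambda s,p:proj(s,p)[0].astype(int)
c=m+.034*v+.09*u+[0,0,.1]
o=[]
for s,w in((a,40),(b,50)):
    x,y=g(s,c);o.append(cv2.resize(s["frame"][y-w:y+w,x-w:x+w],(390,390),interpolation=cv2.INTER_CUBIC));print(x,y)
cv2.imwrite("pics/lug.png",np.hstack(o))
E
```

```text
t 2.6 pos [0.7145 0.0424 0.1079] gauge 0.0379 0.1342 F [-0.1  0.3  0.7] open 0.0004
shift mm [15.9 -3.8  4. ] z.(-u) angle 0.56 x [-0.006 -0.01  -1.   ]
281 159
322 186
```

View pics/lug.png

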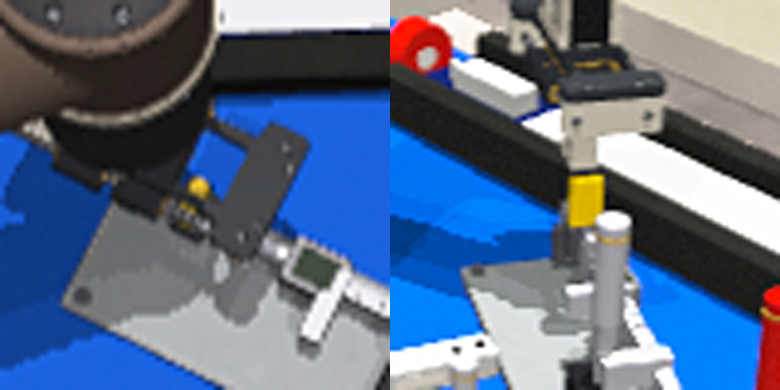

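The top view shows the yellow lug (198,185) free in front of the closed fingers. The side view shows the fingers behind it at its height. I'll lower a little and push.

Emit:
{"api": "arm_command", "payload": {
  "commands": [15, -4, 0, 0, 0, 0, 0, 10, 0, 0, 0, 0, 10, 0, 0, 0, 0, 10, 0, 0]
}}

```text
clock: 3.2
tool_pos: [0.6977, 0.0185, 0.0973]
orientation: [44.3, 89.6, -74.7]
force: [0.7, 1.1, -1.8]
opening: 0.0003
```

Emit:
{"api": "arm_command", "payload": {
  "commands": [0, 0, 10, 0, 0, 0, 0, 10, 0, 0, 0, 0, 10, 0, 0]
}}

```text
clock: 3.58
tool_pos: [0.6824, -0.0097, 0.0978]
orientation: [54.8, 89.6, -64.2]
force: [1.0, 1.7, -2.5]
opening: 0.0002
```

```bash
python3 - <<'E'
from h import *
go(.034,.06,.094)
s=snapshot("side");x,y=proj(s,m+[0,0,.08])[0].astype(int)
cv2.imwrite("pics/push1.png",cv2.resize(s["frame"][y-60:y+60,x-60:x+60],(480,480),interpolation=cv2.INTER_CUBIC))
E
```

```text
t 3.58 pos [ 0.6824 -0.0097  0.0978] gauge 0.0345 0.0731 F [ 1.   1.7 -2.5] open 0.0002
shift mm [ 3.9 -0.4 13.1] z.(-u) angle 0.48 x [ 0.003 -0.007 -1.   ]
```

View pics/push1.png

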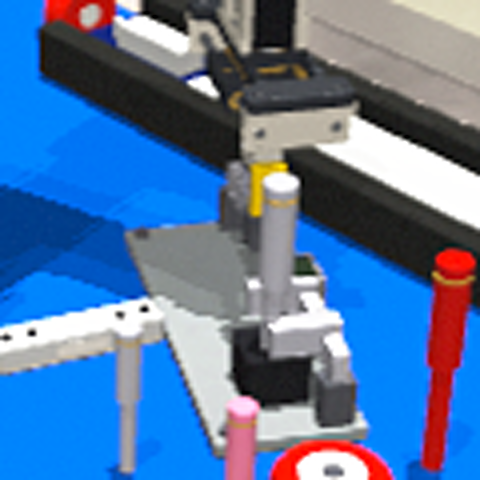

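The jaw slides with the fingers (lug at 268,185, display nearing the axle). I'll continue in smaller steps, watching the force.

Emit:
{"api": "arm_command", "payload": {
  "commands": [2, 0, 5, 0, 0, 0, 0, 5, 0, 0, 0, 0, 4, 0, 0]
}}

```text
clock: 4.0
tool_pos: [0.675, -0.0237, 0.0964]
orientation: [57.5, 89.6, -61.5]
force: [0.7, 2.2, -0.5]
opening: 0.0002
```

Emit:
{"api": "arm_command", "payload": {
  "commands": [0, 0, 4, 0, 0, 0, 0, 3, 0, 0]
}}

```text
clock: 4.25
tool_pos: [0.6723, -0.0289, 0.0965]
orientation: [77.5, 89.6, -41.5]
force: [3.5, 12.1, -1.7]
opening: 0.0006
```

```bash
python3 -c "
from h import *
go(.034,.055,.096)"
```

```text
t 4.25 pos [ 0.6723 -0.0289  0.0965] gauge 0.0348 0.0514 F [ 3.5 12.1 -1.7] open 0.0006
shift mm [ 0.5 -0.9 -3.5] z.(-u) angle 0.5 x [ 0.006 -0.005 -1.   ]
```

Force rose to 12.6 N. One more small press will confirm the stall.

Emit:
{"api": "arm_command", "payload": {
  "commands": [0, 0, 3, 0, 0, 0, 0, 3, 0, 0]
}}

```text
clock: 4.5
tool_pos: [0.6724, -0.0289, 0.0966]
orientation: [126.3, 89.3, 7.3]
force: [3.9, 12.6, -1.5]
opening: 0.0
```

```bash
python3 - <<'E'
from h import *
go(.034,.055,.096)
a=snapshot("top");b=snapshot("side")
o=[]
for s,w in((a,34),(b,40)):
    x,y=proj(s,m-.06*u+.01*v+[0,0,.08])[0].astype(int);o.append(cv2.resize(s["frame"][y-w:y+w,x-w:x+w],(390,390),interpolation=cv2.INTER_CUBIC))
cv2.imwrite("pics/contact.png",np.hstack(o))
E
```

```text
t 4.5 pos [ 0.6724 -0.0289  0.0966] gauge 0.0349 0.0515 F [ 3.9 12.6 -1.5] open 0.0
shift mm [ 0.6 -0.9 -3.5] z.(-u) angle 0.43 x [ 0.013  0.002 -1.   ]
```

View pics/contact.png

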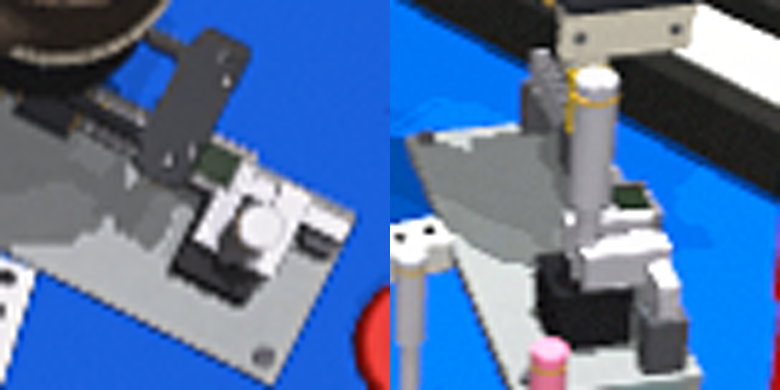

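The stall is confirmed: same position at 13 N, and both blades touch the axle (top crop 262,225). I'll back off, rise, open, and go over the axle.

Emit:
{"api": "arm_command", "payload": {
  "commands": [0, 0, -12, 0, 0, 0, 0, -12, 0, 0, -50, 0, 0, 0, 50, -60, 0, 0, 0, 100, -40, 0, 0, 0, 100]
}}

```text
clock: 5.22
tool_pos: [0.6803, -0.007, 0.2452]
orientation: [19.7, 89.8, -99.2]
force: [0.1, 0.2, -0.9]
opening: 0.0251
```

```bash
python3 -c "
from h import *
go(0,-.09,.22)"
```

```text
t 5.22 pos [ 0.6803 -0.007   0.2452] gauge 0.0314 0.0745 F [ 0.1  0.2 -0.9] open 0.0251
shift mm [ 25.7 -30.2 164.7] z.(-u) angle 0.42 x [-0.001 -0.003 -1.   ]
```

Emit:
{"api": "arm_command", "payload": {
  "commands": [0, -10, 50, 0, 100, 0, -10, 50, 0, 100, 10, -10, 50, 0, 100, 10, -3, 25, 0, 100, 0, 0, 0, 0, 100]
}}

```text
clock: 5.85
tool_pos: [0.566, -0.1473, 0.2293]
orientation: [70.7, 89.6, -48.1]
force: [-0.1, 0.4, -0.4]
opening: 0.0748
```

```bash
python3 - <<'E'
from h import *
go(-.001,-.0895,.121)
b=snapshot("side")
x,y=proj(b,m-.09*u+[0,0,.17])[0].astype(int)
cv2.imwrite("pics/above.png",cv2.resize(b["frame"][y-60:y+60,x-60:x+60],(480,480),interpolation=cv2.INTER_CUBIC))
E
```

```text
t 5.85 pos [ 0.566  -0.1473  0.2293] gauge -0.0022 -0.1034 F [-0.1  0.4 -0.4] open 0.0748
shift mm [108.3   0.4 -14.1] z.(-u) angle 0.34 x [ 0.004 -0.005 -1.   ]
```

View pics/above.png

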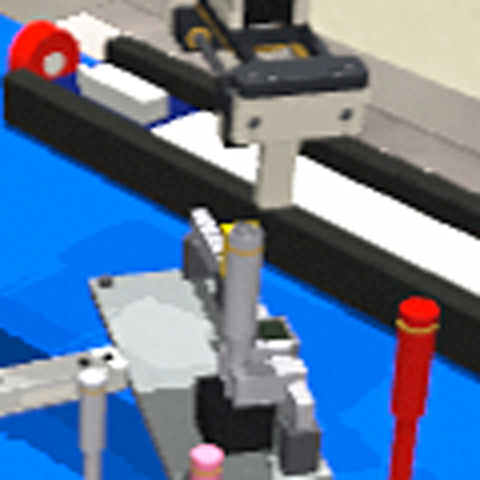

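Emit:
{"api": "arm_command", "payload": {
  "commands": [0, 0, -14, 0, 100, 10, 0, 0, 0, 100, 30, 0, 0, 0, 100, 30, 0, 0, 0, 100, 20, 0, 0, 0, 100]
}}

```text
clock: 6.52
tool_pos: [0.5791, -0.13, 0.1366]
orientation: [85.9, 89.4, -32.6]
force: [1.2, 0.1, 1.0]
opening: 0.088
```

```bash
python3 -c "
from h import *
go(-.001,-.0895,.121)"
```

```text
t 6.53 pos [ 0.5791 -0.13    0.1366] gauge 0.0011 -0.0819 F [1.2 0.1 1. ] open 0.088
shift mm [15.6 -2.2  7.5] z.(-u) angle -0.01 x [ 0.008 -0.005 -1.   ]
```

Closing along gauge y could shove the axle against the moving jaw, so I'll turn the tool 90° to close along gauge x instead. Checking the wrist range first.

```bash
python3 -c "
from h import *
print(get_obs()['joint_pos'].round(1))"
```

```text
[  6.4  16.8 -17.5   0.4 -55.3  54.8]
```

Emit:
{"api": "arm_command", "payload": {
  "commands": [0, -2, 7, 0, 100, 0, 0, 0, 10, 100]
}}

```text
clock: 6.78
tool_pos: [0.5731, -0.1344, 0.1343]
orientation: [70.4, 89.6, -58.1]
force: [0.2, -0.1, 1.1]
opening: 0.0873
```

```bash
python3 -c "
from h import *
print(get_obs()['joint_pos'].round(1));go(0,-.09,.121)"
```

```text
[  6.1  16.7 -18.    0.4 -55.1  45.2]
t 6.78 pos [ 0.5731 -0.1344  0.1343] gauge -0.0021 -0.0886 F [ 0.2 -0.1  1.1] open 0.0873
shift mm [13.3  2.2  1. ] z.(-u) angle 10.05 x [ 0.004 -0.006 -1.   ]
```

Emit:
{"api": "arm_command", "payload": {
  "commands": [0, 0, 0, 10.5, 100, 0, 0, 0, 10.5, 100, 0, 0, 0, 10.5, 100, 0, 0, 0, 10.5, 100, 0, 0, 0, 10.5, 100]
}}

```text
clock: 7.4
tool_pos: [0.5751, -0.1339, 0.1382]
orientation: [143.3, 89.4, -39.0]
force: [-0.0, -0.1, 0.1]
opening: 0.0877
```

Emit:
{"api": "arm_command", "payload": {
  "commands": [0, 0, 0, 10.5, 100, 0, 0, 0, 10.5, 100, 0, 0, 0, 10.5, 100, 0, 0, 0, 0, 100]
}}

```text
clock: 7.9
tool_pos: [0.5768, -0.1335, 0.1417]
orientation: [-174.4, 89.2, -28.9]
force: [0.0, 0.1, -0.2]
opening: 0.0875
```

```bash
python3 -c "
from h import *
go(0,-.09,.121);print(R().round(3))"
```

```text
t 7.9 pos [ 0.5768 -0.1335  0.1417] gauge 0.0007 -0.086 F [ 0.   0.1 -0.2] open 0.0875
shift mm [20.7  4.1  0.6] z.(-u) angle 83.93 x [ 0.012 -0.007 -1.   ]
[[ 0.012 -0.566 -0.824]
 [-0.007 -0.824  0.566]
 [-1.    -0.001 -0.014]]
```

Emit:
{"api": "arm_command", "payload": {
  "commands": [10, 3, 0, 6, 100, 10, 1, 0, 0, 100, 2, 0, 0, 0, 100]
}}

```text
clock: 8.28
tool_pos: [0.5757, -0.1367, 0.1205]
orientation: [-165.2, 89.1, -25.0]
force: [-0.1, 0.1, -0.6]
opening: 0.0878
```

```bash
python3 -c "
from h import *
go(0,-.09,.122)"
```

```text
t 8.28 pos [ 0.5757 -0.1367  0.1205] gauge 0.0013 -0.0894 F [-0.1  0.1 -0.6] open 0.0878
shift mm [-1.5  0.9  1.1] z.(-u) angle 78.68 x [ 0.015 -0.007 -1.   ]
```

Emit:
{"api": "arm_command", "payload": {
  "commands": [-1, 1, 1, -10, 100, 0, 0, 0, 0, 100]
}}

```text
clock: 8.52
tool_pos: [0.5745, -0.1368, 0.1215]
orientation: [-177.0, 89.1, -26.3]
force: [0.6, -0.1, -0.4]
opening: 0.0879
```

```bash
python3 -c "
from h import *
go(0,-.09,.122)"
```

```text
t 8.53 pos [ 0.5745 -0.1368  0.1215] gauge 0.0003 -0.0901 F [ 0.6 -0.1 -0.4] open 0.0879
shift mm [-0.5 -0.1  0.3] z.(-u) angle 88.67 x [ 0.014 -0.007 -1.   ]
```

Emit:
{"api": "arm_command", "payload": {
  "commands": [0, 0, 0, 0, 20, 0, 0, 0, 0, 0, 0, 0, 0, 0, 0, 0, 0, 0, 0, 0, 0, 0, 0, 0, 0]
}}

```text
clock: 9.15
tool_pos: [0.5749, -0.1367, 0.1218]
orientation: [-176.0, 89.0, -25.5]
force: [0.3, -0.3, 0.5]
opening: 0.0436
```

Emit:
{"api": "arm_command", "payload": {
  "commands": [0, 0, 0, 0, 0, 0, 0, 0, 0, 0, 0, 0, 0, 0, 0]
}}

```text
clock: 9.52
tool_pos: [0.5744, -0.1365, 0.1218]
orientation: [-176.6, 89.1, -26.1]
force: [-1.5, 1.6, 1.7]
opening: 0.0237
```

```bash
python3 -c "
from h import *
go(0,-.09,.222)"
```

```text
t 9.53 pos [ 0.5744 -0.1365  0.1218] gauge 0.0 -0.0899 F [-1.5  1.6  1.7] open 0.0237
shift mm [-100.2    0.    -1.5] z.(-u) angle 88.48 x [ 0.014 -0.007 -1.   ]
```

Emit:
{"api": "arm_command", "payload": {
  "commands": [-10, 0, 0, 0, 0, -15, 0, 0, 0, 0, -20, 0, 0, 0, 0, -20, 0, 0, 0, 0, -20, 0, 0, 0, 0]
}}

```text
clock: 10.15
tool_pos: [0.5717, -0.1358, 0.2094]
orientation: [176.6, 89.3, -33.0]
force: [0.1, -0.9, -3.6]
opening: 0.0235
```

Emit:
{"api": "arm_command", "payload": {
  "commands": [-20, 0, 0, 0, 0, -20, 0, 0, 0, 0, -10, 0, 0, 0, 0, 0, 0, 0, 0, 0]
}}

```text
clock: 10.65
tool_pos: [0.5712, -0.1361, 0.2659]
orientation: [-175.3, 89.1, -24.9]
force: [0.3, 0.5, -3.8]
opening: 0.0234
```

```bash
python3 - <<'E'
from h import *
go(0,-.09,.222)
o=[]
for n,w in(("top",40),("side",55)):
    s=snapshot(n);x,y=proj(s,m-.07*u+[0,0,.14])[0].astype(int);o.append(cv2.resize(s["frame"][y-w:y+w,x-w:x+w],(390,390),interpolation=cv2.INTER_CUBIC))
cv2.imwrite("pics/lift.png",np.hstack(o))
# clear spot as shift
t=np.array([.47,.17,.222]);p=get_obs()["tool_pos"];print(R().T@(t-p)*1000,R().round(3))
E
```

```text
t 10.65 pos [ 0.5712 -0.1361  0.2659] gauge -0.0029 -0.091 F [ 0.3  0.5 -3.8] open 0.0234
shift mm [44.  -1.  -2.2] z.(-u) angle 88.42 x [ 0.015 -0.007 -1.   ]
[  39.28321769 -216.24848687  239.4315809 ] [[ 0.013 -0.494 -0.869]
 [-0.007 -0.869  0.494]
 [-1.    -0.    -0.015]]
```

View pics/lift.png

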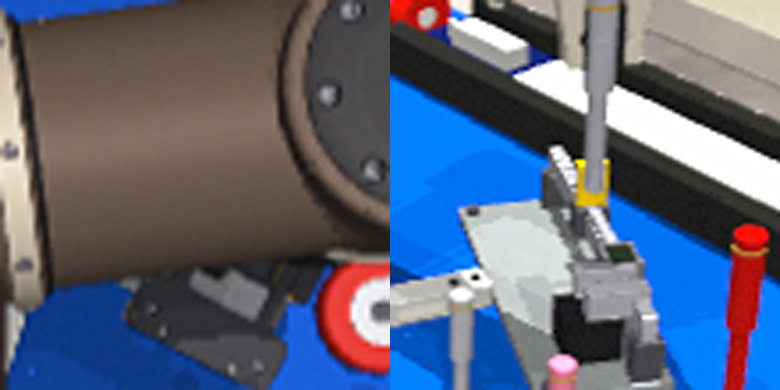

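The axle is out (foot at side crop 592,190), and the jaw is still in place. I'll carry it to the clear bench area at about (0.47, 0.17).

Emit:
{"api": "arm_command", "payload": {
  "commands": [0, -25, 28, 0, 0, 0, -30, 33, 0, 0, 0, -30, 33, 0, 0, 0, -30, 33, 0, 0, 0, -30, 33, 0, 0]
}}

```text
clock: 11.38
tool_pos: [0.5, 0.0717, 0.2565]
orientation: [141.9, 89.4, -68.1]
force: [1.0, 0.1, -3.4]
opening: 0.0237
```

Emit:
{"api": "arm_command", "payload": {
  "commands": [0, -30, 33, 0, 0, 0, -25, 28, 0, 0, 0, -10, 12, 0, 0, 0, 0, 0, 0, 0]
}}

```text
clock: 11.88
tool_pos: [0.4656, 0.1688, 0.2522]
orientation: [116.1, 89.3, -93.7]
force: [0.4, -1.1, -3.2]
opening: 0.0235
```

```bash
python3 - <<'E'
from h import *
go(0,-.09,.222)
o=[]
p=get_obs()["tool_pos"];f=210
for n,w in(("top",100),("side",100)):
    s=snapshot(n);x,y=proj(s,[p[0],p[1],.1])[0].astype(int);y=max(y,w);o.append(cv2.resize(s["frame"][y-w:y+w,x-w:x+w],(390,390),interpolation=cv2.INTER_CUBIC))
cv2.imwrite("pics/spot.png",np.hstack(o))
print(R().round(3))
E
```

```text
t 11.88 pos [0.4656 0.1688 0.2522] gauge -0.2412 0.1265 F [ 0.4 -1.1 -3.2] open 0.0235
shift mm [  33.8  210.8 -245.7] z.(-u) angle 88.58 x [-0.001 -0.012 -1.   ]
[[-0.001 -0.497 -0.867]
 [-0.012 -0.867  0.497]
 [-1.     0.011 -0.005]]
```

View pics/spot.png

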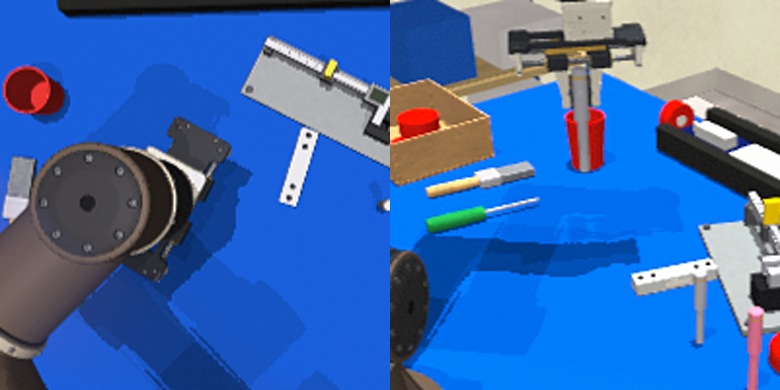

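The bench under the axle is clear (top crop around 180,230). The axle hangs upright. I'll descend.

Emit:
{"api": "arm_command", "payload": {
  "commands": [30, 15, 0, 0, 0, 40, 15, 0, 0, 0, 35, 15, 0, 0, 0, 20, 5, 0, 0, 0, 0, 0, 0, 0, 0]
}}

```text
clock: 12.6
tool_pos: [0.4422, 0.1168, 0.1249]
orientation: [122.6, 89.3, -87.6]
force: [0.3, 0.1, -3.1]
opening: 0.0238
```

```bash
python3 -c "
from h import *
go(0,-.09,.107)"
```

```text
t 12.6 pos [0.4422 0.1168 0.1249] gauge -0.237 0.0698 F [ 0.3  0.1 -3.1] open 0.0238
shift mm [  21.1  152.4 -241.5] z.(-u) angle 88.15 x [ 0.001 -0.012 -1.   ]
```

Emit:
{"api": "arm_command", "payload": {
  "commands": [12, 0, 0, 0, 0, 4, 0, 0, 0, 0, 3, 0, 0, 0, 0]
}}

```text
clock: 12.98
tool_pos: [0.4444, 0.1172, 0.1069]
orientation: [141.3, 89.4, -69.0]
force: [0.0, -0.5, -3.7]
opening: 0.0238
```

Emit:
{"api": "arm_command", "payload": {
  "commands": [3, 0, 0, 0, 0, 2, -2, 0, 0, 0]
}}

```text
clock: 13.22
tool_pos: [0.4485, 0.121, 0.1064]
orientation: [172.5, 89.3, -37.6]
force: [-7.3, 1.3, 14.2]
opening: 0.0237
```

Foot is on the bench. Now I'll swing the hand sideways along −y while lowering.

Emit:
{"api": "arm_command", "payload": {
  "commands": [1, -6, 0, 0, 0, 1, -8, 0, 0, 0, 2, -8, 0, 0, 0]
}}

```text
clock: 13.6
tool_pos: [0.4594, 0.1404, 0.1047]
orientation: [170.1, 89.2, -39.9]
force: [-4.2, -0.0, 7.7]
opening: 0.0237
```

```bash
python3 -c "
from h import *
go(0,-.09,.107)"
```

```text
t 13.6 pos [0.4594 0.1404 0.1047] gauge -0.2331 0.0987 F [-4.2 -0.   7.7] open 0.0237
shift mm [   1.2  182.3 -238.1] z.(-u) angle 88.19 x [ 0.01  -0.008 -1.   ]
```

Emit:
{"api": "arm_command", "payload": {
  "commands": [2.5, -12, 0, 0, 0, 4, -12, 0, 0, 0, 5, -12, 0, 0, 0]
}}

```text
clock: 13.98
tool_pos: [0.4786, 0.1737, 0.0936]
orientation: [174.0, 89.2, -36.0]
force: [-2.8, 0.7, 2.8]
opening: 0.0233
```

```bash
python3 - <<'E'
from h import *
go(0,-.09,.0758)
p=get_obs()["tool_pos"]
s=snapshot("side");x,y=proj(s,[p[0],p[1],.08])[0].astype(int);w=60
cv2.imwrite("pics/tilt.png",cv2.resize(s["frame"][y-w:y+w,x-w:x+w],(480,480),interpolation=cv2.INTER_CUBIC))
E
```

```text
t 13.97 pos [0.4786 0.1737 0.0936] gauge -0.2321 0.1371 F [-2.8  0.7  2.8] open 0.0233
shift mm [  21.2  220.8 -237.8] z.(-u) angle 88.19 x [ 0.011 -0.008 -1.   ]
```

View pics/tilt.png

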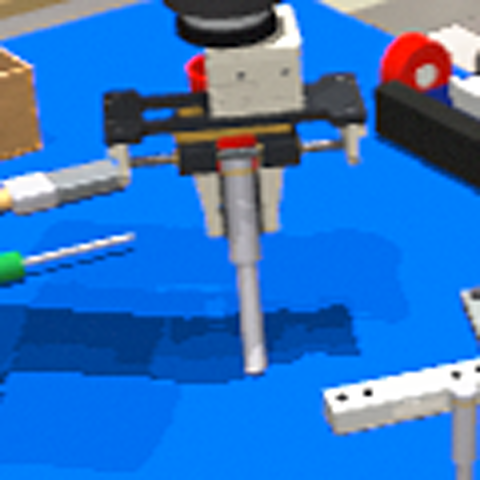

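The axle leans as planned, foot towards the camera (255,370), about 30° now. Continuing.

Emit:
{"api": "arm_command", "payload": {
  "commands": [6, -12, 0, 0, 0, 8, -12, 0, 0, 0, 6, -6, 0, 0, 0]
}}

```text
clock: 14.4
tool_pos: [0.4965, 0.2031, 0.0718]
orientation: [-177.1, 89.2, -27.0]
force: [-0.6, 2.0, 3.0]
opening: 0.0233
```

```bash
python3 -c "
from h import *
go(0,-.09,.0758)"
```

```text
t 14.4 pos [0.4965 0.2031 0.0718] gauge -0.2304 0.1715 F [-0.6  2.   3. ] open 0.0233
shift mm [  -0.8  255.5 -237.1] z.(-u) angle 88.21 x [ 0.013 -0.007 -1.   ]
```

About 47° by geometry. I'll lift gently.

Emit:
{"api": "arm_command", "payload": {
  "commands": [-8, 0, 0, 0, 0, -20, 0, 0, 0, 0, -30, 0, 0, 0, 0, -35, 0, 0, 0, 0, -35, 0, 0, 0, 0]
}}

```text
clock: 15.02
tool_pos: [0.4926, 0.2019, 0.1996]
orientation: [146.9, 89.3, -63.1]
force: [0.6, 0.4, -3.3]
opening: 0.0238
```

Emit:
{"api": "arm_command", "payload": {
  "commands": [-35, 0, 0, 0, 0, -30, 0, 0, 0, 0, -15, 0, 0, 0, 0, 0, 0, 0, 0, 0, 0, 0, 0, 0, 0]
}}

```text
clock: 15.65
tool_pos: [0.4911, 0.2016, 0.2838]
orientation: [166.8, 89.4, -43.3]
force: [0.1, -0.2, -3.7]
opening: 0.0235
```

```bash
python3 - <<'E'
from h import *
go(0,-.09,.0758)
p=get_obs()["tool_pos"];r=R()
import pickle
o=[]
for n,w,c in(("side",60,[p[0],p[1],p[2]]),("top",48,m+[0,0,.08]),("side",60,m+[0,0,.08])):
    s=snapshot(n);x,y=proj(s,c)[0].astype(int);y=max(y,w);f=s["frame"][y-w:y+w,x-w:x+w]
    o.append(cv2.resize(f,(400 if len(o)==0 else 200,)*2,interpolation=cv2.INTER_CUBIC));print(n,x-w,y-w)
    if len(o)==1: pickle.dump(s,open("side1.pkl","wb"))
    
    if len(o)==1:
        G=p-.019*r[:,0]
        for th in(35,40,45,50):
            a=np.radians(th);d=np.cos(a)*np.array([0,0,-1])+np.sin(a)*r[:,1]  # towards foot
            q=proj(s,[G+d*.126,G-d*.039]);k=400/120;print(th,((q-[x-w,y-w])*k).round(0).tolist(),"foot z",(G+d*.126)[2]-.006)
cv2.imwrite("pics/final.png",np.hstack([o[0],np.vstack(o[1:])]))
E
```

```text
t 15.65 pos [0.4911 0.2016 0.2838] gauge -0.2344 0.1676 F [ 0.1 -0.2 -3.7] open 0.0235
shift mm [ 211.2  250.4 -239.3] z.(-u) angle 88.2 x [ 0.008 -0.007 -1.   ]
side 169 67
35 [[214.0, 322.0], [197.0, 137.0]] foot z 0.1938116077086534
40 [[214.0, 319.0], [197.0, 138.0]] foot z 0.2005245247388798
45 [[215.0, 315.0], [197.0, 140.0]] foot z 0.2079705197028867
50 [[215.0, 310.0], [197.0, 142.0]] foot z 0.21609292408298336
top 254 135
side 259 147
```

View pics/final.png

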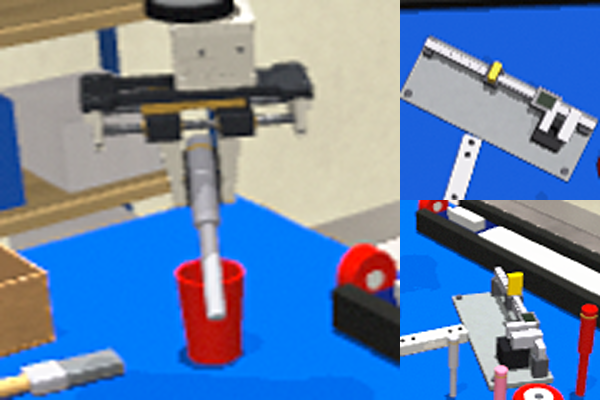

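The side view shows the axle held leaning, thin end low, with foot at (215,316) matching the 45° prediction. This view is end-on to the lean, though, so I'll turn the wrist to see it broadside and also check the lug's place.

Emit:
{"api": "arm_command", "payload": {
  "commands": [0, 0, 0, -8, 0, 0, 0, 0, -10, 0, 0, 0, 0, -10, 0, 0, 0, 0, -10, 0, 0, 0, 0, -10, 0]
}}

```text
clock: 16.42
tool_pos: [0.49, 0.2009, 0.2791]
orientation: [76.0, 89.3, -84.6]
force: [0.5, -0.2, -3.0]
opening: 0.0235
```

Emit:
{"api": "arm_command", "payload": {
  "commands": [0, 0, 0, -10, 0, 0, 0, 0, -10, 0, 0, 0, 0, -8, 0, 0, 0, 0, -4, 0, 0, 0, 0, 0, 0]
}}

```text
clock: 17.05
tool_pos: [0.4886, 0.2001, 0.2742]
orientation: [20.5, 88.9, -106.9]
force: [-1.2, -0.5, -3.4]
opening: 0.0235
```

```bash
python3 - <<'E'
from h import *
go(0,-.09,.0758)
p=get_obs()["tool_pos"];r=R();w=60;k=5
s=snapshot("side");x,y=proj(s,p)[0].astype(int);y=max(y,w)
G=p-.019*r[:,0]
for th in(35,40,45,50):
    a=np.radians(th);d=np.cos(a)*np.array([0,0,-1])+np.sin(a)*r[:,1]
    q=proj(s,[G+d*.126,G-d*.039]);print(th,((q-[x-w,y-w])*k).round(0).tolist(),(G+d*.126)[2]-.006)
cv2.imwrite("pics/final2.png",cv2.resize(s["frame"][y-w:y+w,x-w:x+w],None,fx=k,fy=k,interpolation=cv2.INTER_CUBIC))
t=snapshot("top");f=t["frame"].astype(int)[140:200,250:330];M=(f[...,2]>150)&(f[...,1]>120)&(f[...,0]<90)
ys,xs=np.nonzero(M);l=atz(t,(xs.mean()+250,ys.mean()+140),.112);print("lug",len(xs),(l-m)@v,(l-m)@u)
import pickle
t=pickle.load(open("top0.pkl","rb"));f=t["frame"].astype(int)[140:200,250:330];M=(f[...,2]>150)&(f[...,1]>120)&(f[...,0]<90)
ys,xs=np.nonzero(M);l=atz(t,(xs.mean()+250,ys.mean()+140),.112);print("lug0",len(xs),(l-m)@v,(l-m)@u)
E
```

```text
t 17.05 pos [0.4886 0.2001 0.2742] gauge -0.2359 0.1651 F [-1.2 -0.5 -3.4] open 0.0235
shift mm [204.1 271.4 211.7] z.(-u) angle 8.97 x [-0.006 -0.018 -1.   ]
35 [[430.0, 431.0], [259.0, 221.0]] 0.18449770153596864
40 [[444.0, 421.0], [254.0, 225.0]] 0.19124757096364692
45 [[457.0, 409.0], [250.0, 228.0]] 0.19872790644630858
50 [[469.0, 397.0], [246.0, 233.0]] 0.20688177811418054
lug 24 0.03347236248629854 0.02898610605889036
lug0 31 0.031784499615270446 0.09338605782362717
```

View pics/final2.png

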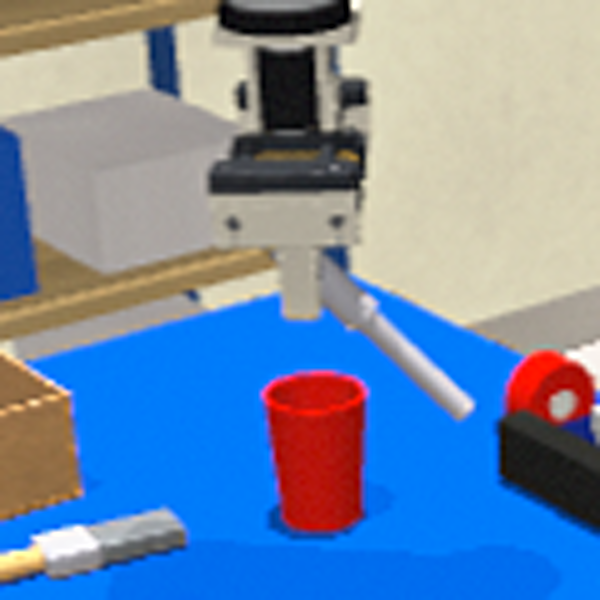

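Seen broadside, the foot is at (463,410), against a 45° prediction of (457,409), and about 0.2 m up. The lug has moved about 64 mm. I'll settle and hand in.

Emit:
{"api": "arm_command", "payload": {
  "commands": [0, 0, 0, 0, 0, 0, 0, 0, 0, 0, 0, 0, 0, 0, 0]
}}

```text
clock: 17.52
tool_pos: [0.4886, 0.2002, 0.2741]
orientation: [20.3, 88.9, -107.4]
force: [0.0, -0.1, -4.1]
opening: 0.0234
```

```bash
python3 -c "
from h import *
o=get_obs();print(o['clock'],o['qvel'].round(2),o['opening'],o['tool_pos']);print(close_job())"
```

```text
17.525 [-0.02 -0.06 -0.08  0.02 -0.08 -0.16] 0.023395634972710976 [0.48860778 0.2001532  0.27410533]
the job is handed in; nothing more can be done
None
```

The job is done and handed in at 17.5 s on the clock, with the arm still and holding the axle.

- **Jaw:** I pushed the yellow lug with closed fingers until it stopped against the axle at about 13 N. A picture taken afterwards put the lug about 64 mm from where it began, at gauge y +29 mm. That agrees with contact at about +28 mm, and I saw no sign that lifting the axle moved it.
- **Axle:** I gripped the thick part across gauge x so the jaw would not be loaded, then drew the axle straight up. The moves cannot tilt the tool, so I leaned the axle in the grip by pressing its foot on clear bench.
- **Last checks:** A broadside view put the foot within about 1–2 degrees of 45, thin end lower, and the lowest point about 0.20 m above the bench. The grip opening was steady at 23.4 mm.

No check failed. The first side view of the lean looked nearly along it, so it said little about the angle, and I turned the wrist to get the broadside one. I did not measure the bystanders again, but nothing touched them and they looked undisturbed in the pictures where they showed.

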